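Weigh a condenser housing on the bench balance

ROBOT

A 6-joint arm with a two-finger parallel gripper is mounted at the origin on the work surface. World frame = base frame: x ahead of the robot, y to its left, z up, the work surface at z = 0. Lengths are in m, angles in rad, forces in N, time in s.
With the tool pointing down it reaches from about 0.3 to 0.875 m from the base axis. Payload 6.4 kg.
Tool frame: the origin (TCP) lies between the finger pads; the fingertips stand ctrl.tip_extent ahead of it and the grasp point (between the pads) is the TCP (ctrl.tip_extent is the distance from the TCP to the fingertips, in m); z points along the fingers, y is the line along which they close (so a half turn about z gives the same grasp; the last joint's range is limited). The gripper opens to 85 mm and grips with 20 to 120 N. Pads are 22 mm wide; open, the fingers measure 114 mm over their backs; the gripper's body (76 mm by 85 mm) begins 54 mm behind the grasp point. The pads swing forward as they close: fully open they stand 13 mm farther back than shut.
Start: joints at [1.105, 0.181, 1.607, -0, 1.354, -0.206], TCP at [0.148, 0.556, 0.25] pointing down, gripper open.
Joint ranges: [-2.99, 2.99], [-0.89, 2.07], [0.3, 2.58], [-1.14, 4.28], [0, 2.63], [-3.12, 3.12]. Speed limits (rad/s): [2.57, 2.57, 3.01, 3.14, 3.14, 3.14].

INTERFACE

Orientations are given as a unit quaternion [w, x, y, z].
In Python, from bench import ctrl gives the robot as it stands.
- The arm moves only by the tool send_rows, never from a script. Its arguments are lists of equal length, an entry for each row: "dr": the turn, a rotation vector about the tool's x, y, z in units of 6 degrees (1.0 is 6 degrees), a list of three; "xyz": the shift along the tool's x, y, z in cm, a list of three; "jaw": the opening in per cent of the stroke, from 0 (shut) to 100 (fully open). In form: {"dr": [[wx, wy, wz], ...], "xyz": [[dx, dy, dz], ...], "jaw": [jaw, ...]}. A call has exactly 8 rows; each row is the pose to reach, as a shift and turn from the pose commanded when the call began, along the tool's axes at that moment; what a row does not reach only later rows make up. A row lasts 1/8 s, in which the tool goes at most 62.5 mm and 10.7 degrees, less where a joint would pass 70% of its speed; a pose out of reach is approached as far as the arm can. A call with a gripper value outside its range is refused whole. The fingers move at their own pace and stop on an object; the grip force is fixed at half the most. Time passes only in rows, so rows that repeat a pose let the fingers close, or fill a call up. It gives the time, the measured TCP pose, the force, the opening and the grip force at its end, in the units of the state.
- ctrl.get_obs(): the state, without advancing time (a new reading comes with each control period).
- ctrl.camera(name): name is "side" or "top" or "wrist"; returns the picture (400x640x3 uint8, red, green, blue); there is no depth.
- ctrl.calibration(name): a dict with "camera_matrix" (3x3 intrinsics, pixels), "world_from_camera" (4x4, takes a point from camera to world coordinates). Camera axes: x right, y up, looking along -z (the intrinsics and any distortion apply to the point x, -y, -z); pixel columns grow to the right and rows downward; lengths in m; the calibration is good to about 2 mm. A picture is of the moment at which its call begins: read the wrist's pose just before it. calibration takes no time and is no camera call; for the wrist camera it gives the pose at the moment of the call.
- ctrl.hand_in(): hands the job in; it is judged then, once.
The state is a dict: "time_s": time; "q": joint angles; "dq": joint speeds; "joint_efforts": joint torques, N m; "eef_pos": TCP position; "eef_rot": TCP orientation; "wrist_force": force on the tool from outside, world axes, zero at the start; "torque": the same for the moment, N m; "opening": opening from 0.0 (shut) to 1.0 (fully open); "grasp_force": force on a finger pad.
Only numpy, scipy, OpenCV 4.12 (cv2) and the standard library are available. Lean on these libraries where they do the work, as an engineer would, in place of code of your own. Each camera call takes 0.05 s, during which the arm holds its last target. There are 200 camera calls.

TASK

Balance the black condenser housing that stands on one pan of the white bench balance: thread brass ring weights from the wooden board over the blue stem of the empty pan, seated all the way down, until the beam is level and the red pointer rests in the green band. You can feel how much is missing by pressing lightly on the stem; the balance is delicate, so never load or lean on it with more than about 1 kg (10 N). Leave the housing on its pan, keep the weights you do not need off the balance, and do not disturb the other things on the bench.

Things in the scene. Friction and masses are not known exactly. Their poses are not given: they have to be found in the camera images.
- balance: White equal-arm balance, fixed. Origin: centre of the underside of its 130 x 210 x 25 mm base, on the bench. Its y axis runs along the beam from the housing's pan (-y) to the empty weight pan (+y), z up. Pan centres lie 110 mm either side of the middle. A dial plate 70 mm wide along y, 4 mm thick, stands in the middle and reaches 223 mm above the bench.
- beam (a joint): Tilt of the beam, rad: 0 level, positive with the weight pan up (housing heavier), stops at +/-0.11, starts at +0.11. The pans stay horizontal and move straight up and down, 1.1 mm per 0.01 rad. Spring-like return of 1.7 N m per rad, arms 110 mm: it settles at 0.063 rad per 100 g of difference. Green band +/-0.045 rad: a match within 70 g.
- pan_centre (a point): Centre of the top face of the empty weight pan (steel disc, 96 mm across, axes as the balance's), 121 mm above the bench when level; moves with the pan. The blue stem on this pan is an upright pin 13 mm thick with a 1 mm rounded rim, tip 58 mm above this point; weights rest on its round black foot (40 mm across, 3 mm thick).
- weight_pan: The same pan; origin 36 mm below its top face. The stem's foot is clamped in a slot of the pan along the balance's x axis, so the stem stands anywhere up to 6 mm to either side of the pan centre along x (0 along y). This offset is not measured: find it by feel or by eye. The stem does not shift at forces below 20 N.
- part_pan_centre (a point): Centre of the top face of the other pan (96 mm across), on which the housing stands.
- housing: Black flanged condenser housing, 58 mm across the flange, 46 mm high, upright on the -y pan; origin centre of its underside. Its mass is unknown, 260 to 640 g.
- rack: Dark wooden board 270 x 70 x 14 mm, fixed, long side along its x; origin centre of underside. Three weights stand on it 90 mm apart along x, in any order, each loosely round a 6 mm high, 10 mm thick dowel.
- w100: 100 g brass ring weight, 35 mm outside diameter, 17 mm bore, 16 mm high; origin centre of its underside, z up.
- w200: 200 g brass ring weight, 40 mm outside diameter, 17 mm bore, 23 mm high; origin centre of its underside, z up.
- w400: 400 g brass ring weight, 44 mm outside diameter, 17 mm bore, 36 mm high; origin centre of its underside, z up.
- objective: Bystander: steel microscope objective standing upright, 28 mm across, 49 mm high.
- dish: Bystander: clear dish, 90 mm across, 16 mm high.
- oil: Bystander: small amber bottle with black cap, 32 mm across, 70 mm high.
- driver: Bystander: screwdriver lying on the bench, 150 mm long.
- slidebox: Bystander: blue slide box 90 x 160 x 35 mm.
- brush: Bystander: lens brush lying on the bench, 140 mm long.
- spacer: Bystander: aluminium spacer ring lying flat, 48 mm across, 8 mm high.
Mind the look-alikes: they are no part of the job. What is shaped like the w200 but orange or turquoise is not meant. Leave any turquoise look-alike of the w400 alone.

How it is judged:
By the outcome, as a careful person would: the job done as asked, in the order asked, and still so for the second after the job is handed in, with the robot touching nothing.
It also fails if it takes over 72 s, if anything falls off the work surface, if the arm or the gripper's body presses on something with over 40 N, if the wrist force passes 120 N, or if a joint passes its speed limit or range.

## Working session

There is one attempt and no reset: what is moved stays moved. The work goes in short steps, Python scripts to look and compute and a tool call to move; the robot and the scene stay as the last step left them, time stands still between calls to the robot, and variables do not carry over. Pictures are saved under pics/ and viewed, at most 10 in all, crops included, and the job is handed in when it is done.

Besides the shell and the picture viewer there is one more tool, called after ">>>" as name(argument=value, ...) on one line, values as JSON. send_rows: Moves the arm, as the interface text tells. Its arguments: {"type":"object","properties":{"dr":{"type":"array","items":{"type":"array","items":{"type":"number"}}},"xyz":{"type":"array","items":{"type":"array","items":{"type":"number"}}},"jaw":{"type":"array","items":{"type":"number"}}},"required":["dr","xyz","jaw"]}

```bash
mkdir -p pics; ls; python3 - <<'E'
from bench import ctrl
import cv2,numpy as np
o=ctrl.get_obs();print(o,ctrl.tip_extent)
ims=[]
for n in ("top","side"):
    im=ctrl.camera(n);cv2.imwrite(f"pics/{n}0.png",im[:,:,::-1])
    c=ctrl.calibration(n);print(n,{k:np.round(v,4).tolist() for k,v in c.items()})
E
```

```text
pics
{'time_s': 0.0, 'q': array([ 1.10468151e+00,  1.81525417e-01,  1.60804198e+00,  3.29128319e-05,
        1.35380452e+00, -2.06302805e-01]), 'dq': array([ 2.32564379e-04, -6.31157751e-04, -1.96969290e-04,  5.40250042e-04,
        3.27269259e-06, -5.88917987e-04]), 'joint_efforts': array([ 1.37249517e-04, -4.44857669e+01, -3.51336980e+01, -1.28583524e-04,
        9.15859826e-03,  2.15378350e-05]), 'eef_pos': array([0.14744644, 0.55522056, 0.2493765 ]), 'eef_rot': array([-3.08666107e-04,  1.29544416e-01,  9.91573221e-01, -8.34520843e-04]), 'wrist_force': array([ 0.2343467 , -0.08962061, -0.27982687]), 'torque': array([-0.00834093, -0.00646335,  0.02154163]), 'grasp_force': 0.0, 'opening': 1.0020223166949453} 0.019
top {'camera_matrix': [[375.0437, 0.0, 321.3331], [0.0, 375.0437, 201.9463], [0.0, 0.0, 1.0]], 'world_from_camera': [[-0.0028, 0.9967, -0.0806, 0.5017], [-1.0, -0.0026, 0.0019, -0.0564], [0.0017, 0.0806, 0.9967, 1.2132], [0.0, 0.0, 0.0, 1.0]]}
side {'camera_matrix': [[365.3338, 0.0, 320.3459], [0.0, 365.3338, 209.8087], [0.0, 0.0, 1.0]], 'world_from_camera': [[-0.9902, 0.1034, -0.094, 0.4803], [-0.1384, -0.6329, 0.7618, 0.7551], [0.0193, 0.7673, 0.641, 0.8244], [0.0, 0.0, 0.0, 1.0]]}
```

View pics/top0.png

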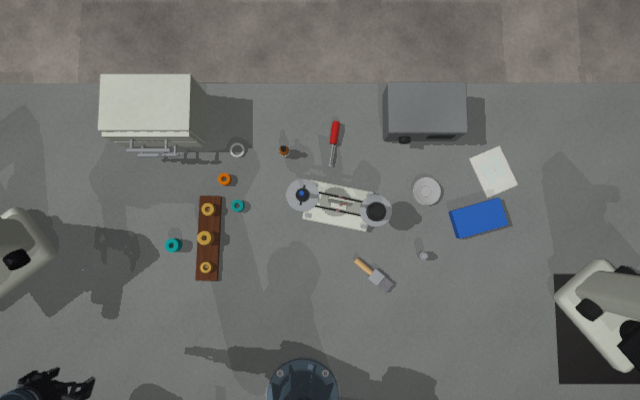

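View pics/side0.png

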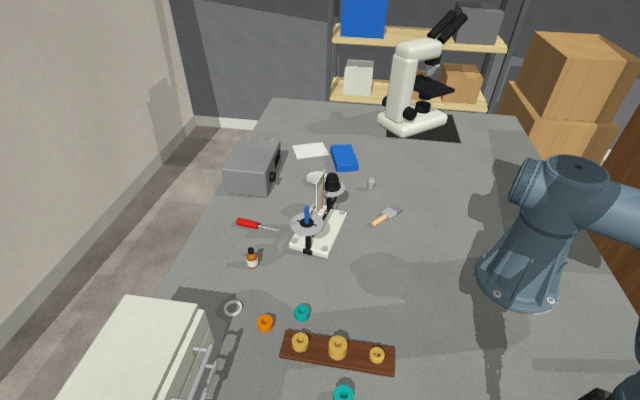

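The top view shows the rack at about (209,238) with weights at (208,209), (205,238) and (206,267). The weight pan and blue stem are at about (302,194) and the housing pan at (376,211). In the side view the middle weight (338,348) looks biggest. I'll enlarge these areas to measure.

```bash
python3 - <<'E'
import cv2,numpy as np
t=cv2.imread("pics/top0.png");s=cv2.imread("pics/side0.png")
f=lambda im,x,y,w,h,k:cv2.resize(im[y:y+h,x:x+w],None,fx=k,fy=k,interpolation=cv2.INTER_CUBIC)
a=f(t,190,190,40,100,6) #240x600
b=f(t,280,170,120,65,4.6)  #552x299
c=f(s,275,325,125,50,4.4) #550x220
m=np.zeros((600,800,3),np.uint8);m[:600,:240]=a;m[:b.shape[0],245:245+b.shape[1]]=b;m[305:305+c.shape[0],245:245+c.shape[1]]=c
cv2.imwrite("pics/m1.png",m)
E
cat > h.py <<'E'
import numpy as np,cv2
from bench import ctrl
def ray(n,u,v,c=None):
    c=c or ctrl.calibration(n);K=c["camera_matrix"];T=np.array(c["world_from_camera"])
    d=np.array([(u-K[0][2])/K[0][0],-(v-K[1][2])/K[1][1],-1]);return T[:3,3],T[:3,:3]@d
def at(n,u,v,z,c=None):
    o,d=ray(n,u,v,c);return o+d*(z-o[2])/d[2]
def proj(n,p,c=None):
    c=c or ctrl.calibration(n);K=np.array(c["camera_matrix"]);T=np.array(c["world_from_camera"])
    q=T[:3,:3].T@(np.array(p)-T[:3,3]);return K[0,0]*q[0]/-q[2]+K[0,2],K[1,1]*q[1]/q[2]+K[1,2]
E
```

```text
(no output)
```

View pics/m1.png

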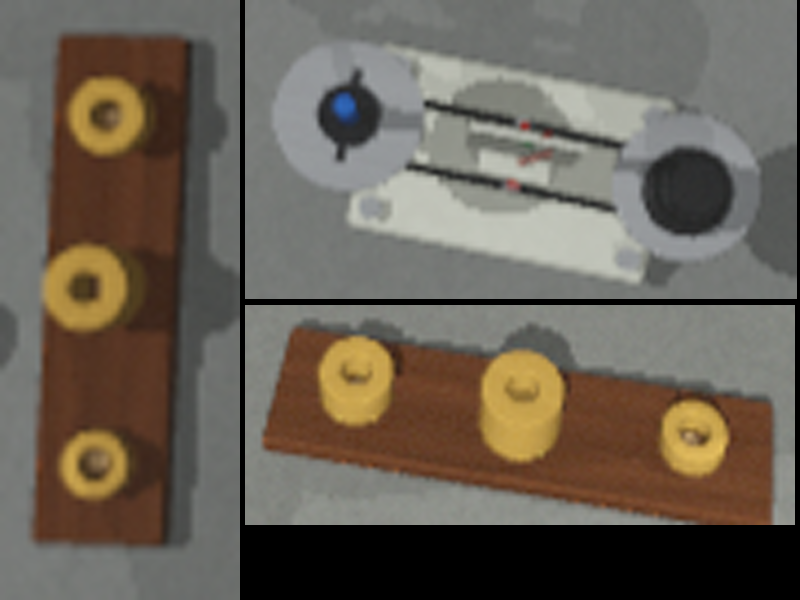

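```bash
python3 - <<'E'
from h import *
for n,u,v,z in [("w200",207.8,209.3,.037),("w400",204.3,238,.05),("w100",205.8,267.5,.03),("tip",301.5,192.8,.191),("foot",302.6,195,.136),("pan",302.6,195.2,.133),("hpan",375.9,210.7,.109)]:
    print(n,at("top",u,v,z).round(4))
g=lambda x,y:(275+(x-245)/4.4,325+(y-305)/4.4)
for n,p,z in [("w200",(357,370),.037),("w400",(522,382),.05),("w100",(694,432),.03)]:
    print(n,at("side",*g(*p),z).round(4))
print(at("side",307,207,.191))
print(ctrl.calibration("wrist"))
E
```

```text
w200 [0.5746 0.2979 0.037 ]
w400 [0.4851 0.3028 0.05  ]
w100 [0.3932 0.3023 0.03  ]
tip [ 0.6096 -0.0041  0.191 ]
foot [ 0.6091 -0.0045  0.136 ]
pan [ 0.6088 -0.0043  0.133 ]
hpan [ 0.5647 -0.2194  0.109 ]
w200 [0.5759 0.2998 0.037 ]
w400 [0.4877 0.3012 0.05  ]
w100 [0.3955 0.3044 0.03  ]
[ 0.61077708 -0.00354556  0.191     ]
{'camera_matrix': array([[348.20591572,   0.        , 324.02251837],
       [  0.        , 348.20591572, 197.70187409],
       [  0.        ,   0.        ,   1.        ]]), 'world_from_camera': array([[ 0.25659169, -0.9276414 , -0.27137083,  0.07878687],
       [ 0.96651875,  0.24583821,  0.07351926,  0.57290661],
       [-0.00148619, -0.28114943,  0.95966285,  0.37279865],
       [ 0.        ,  0.        ,  0.        ,  1.        ]])}
```

>>> send_rows(dr=[[0,0,0],[0,0,0],[0,0,0],[0,0,0],[0,0,0],[0,0,0],[0,0,0],[0,0,0]], xyz=[[-2,-1.5,-2],[-6,-4.3,-4],[-10.5,-7.5,-6],[-15,-10.7,-8],[-19.5,-14,-8],[-24,-17.2,-8],[-28,-20,-8],[-30,-21.4,-8]], jaw=[0,0,0,0,0,0,0,0])

```text
time_s: 1.1
eef_pos: [0.3838, 0.2698, 0.33]
eef_rot: [-0.0, 0.131, 0.991, -0.0]
wrist_force: [-1.0, 0.7, 0.3]
opening: 0.001
grasp_force: 0.0
```

>>> send_rows(dr=[[0,0,0],[0,0,0],[0,0,0],[0,0,0],[0,0,0],[0,0,0],[0,0,0],[0,0,0]], xyz=[[-4,-3,0],[-8.5,-6.1,0],[-13,-9.3,0],[-17.5,-12.5,0],[-22,-15.7,0],[-26,-18.6,0],[-29,-20.7,0],[-29,-20.7,0]], jaw=[0,0,0,0,0,0,0,0])

```text
time_s: 2.1
eef_pos: [0.6104, -0.005, 0.3289]
eef_rot: [-0.001, 0.131, 0.991, -0.0]
wrist_force: [-0.1, 0.1, 0.1]
opening: -0.004
grasp_force: 0.0
```

```bash
cat >> h.py <<'E'
from scipy.spatial.transform import Rotation as Rn
def tool():
    o=ctrl.get_obs();q=o["eef_rot"];return np.array(o["eef_pos"]),Rn.from_quat([q[1],q[2],q[3],q[0]]).as_matrix()
def go(p,yaw=None):  # shift in cm, dr (6deg units); yaw = world angle of tool y
    P,R=tool();s=R.T@(np.array(p)-P)*100
    a=np.degrees(np.arctan2(R[1,1],R[0,1]))
    w=None if yaw is None else -(yaw-a)/6
    print("tcp",P.round(4),"yaw_y",a.round(2),"tilt",R[:,2].round(4),"shift cm",s.round(2),"wz",w)
def wf(n=6):
    f=[]
    return np.array(ctrl.get_obs()["wrist_force"]).round(2)
E
python3 - <<'E'
from h import *
import pickle
go([.61,-.004,.33]);c=ctrl.calibration("wrist");im=ctrl.camera("wrist");cv2.imwrite("pics/w1.png",im[:,:,::-1]);pickle.dump(c,open("c1.pkl","wb"))
print(proj("wrist",[.61,-.004,.191],c),proj("wrist",[.609,-.0044,.133],c),wf(),ctrl.get_obs()["q"].round(3))
E
```

```text
tcp [ 0.6104 -0.005   0.3289] yaw_y 74.93 tilt [-0.0018 -0.     -1.    ] shift cm [ 0.07  0.08 -0.11] wz None
(np.float64(326.1595427069413), np.float64(190.1412767060809)) (np.float64(325.1299499609906), np.float64(173.2088595542946)) [ 0.01 -0.57 -0.71] [-0.2    0.206  1.419  0.     1.519 -1.51 ]
```

View pics/w1.png

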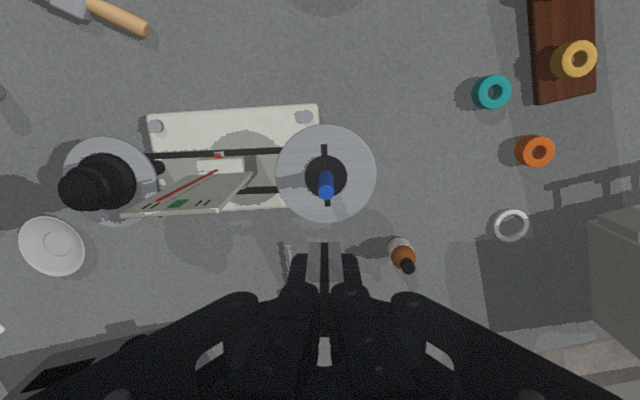

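The wrist view shows the pan at about (326,173), its black foot at (325,177) and the blue stem tip at about (326,190). I'll measure them by colour.

```bash
python3 - <<'E'
from h import *
import pickle
c=pickle.load(open("c1.pkl","rb"));im=cv2.imread("pics/w1.png").astype(int)
b,g,r=im[...,0],im[...,1],im[...,2]
m=((b>r+40)&(b>g+25)).astype(np.uint8);m[:,:280]=0;m[:,380:]=0
ys,xs=np.nonzero(m);print("blue",xs.min(),xs.max(),ys.min(),ys.max())
for y in range(ys.min(),ys.max()+1):print(y,xs[ys==y].min(),xs[ys==y].max(),end="; ")
# predicted outline of stem for best offset fit
d=np.array([.2008,.9796]); 
def outline(x,y):
    P=[]
    for z,rr in((.191,.0055),(.190,.0065),(.136,.0065)):
        for a in np.linspace(0,6.28,60):P.append(proj("wrist",[x+rr*np.cos(a),y+rr*np.sin(a),z],c))
    h=np.zeros((400,640),np.uint8);cv2.fillConvexPoly(h,cv2.convexHull(np.round(np.array(P)*16).astype(np.int32)),1,shift=4);return h
best=max((( (outline(x,y)&m).sum()/(outline(x,y)|m).sum(),x,y) for x in np.arange(.602,.618,.0005) for y in np.arange(-.012,.004,.0005)))
print("\nstem",best)
# pan: bright grey ellipse edges
cs=((abs(b-r)<15)&(g>125)).astype(np.uint8);cs[:,:270]=0;cs[:,385:]=0;cs[:115]=0;cs[230:]=0
cs=cv2.morphologyEx(cs,cv2.MORPH_OPEN,np.ones((3,3)));n,l,st,_=cv2.connectedComponentsWithStats(cs);k=1+st[1:,4].argmax()
hull=cv2.convexHull(np.argwhere(l==k)[:,::-1].astype(np.int32).reshape(-1,1,2));
e=cv2.fitEllipse(hull);print("pan",e,at("wrist",*e[0],.133,c),st[k])
E
```

```text
blue 318 334 170 200
170 326 326; 171 323 329; 172 322 330; 173 321 331; 174 320 331; 175 320 332; 176 320 332; 177 319 332; 178 319 332; 179 319 332; 180 319 333; 181 319 333; 182 319 333; 183 319 333; 184 319 333; 185 319 333; 186 319 333; 187 319 333; 188 318 333; 189 318 334; 190 318 334; 191 318 334; 192 318 334; 193 318 334; 194 318 333; 195 319 333; 196 319 332; 197 320 331; 198 321 330; 199 323 329; 200 325 326; 
stem (np.float64(0.8960176991150443), np.float64(0.6114999999999989), np.float64(-0.004499999999999994))
pan ((308.0378723144531, 166.70872497558594), (107.75923919677734, 140.2623748779297), 108.62491607666016) [ 0.59890077 -0.01817181  0.133     ] [ 270  115  107  108 7208]
```

>>> send_rows(dr=[[0,0,0],[0,0,0],[0,0,0],[0,0,0],[0,0,0],[0,0,0],[0,0,0],[0,0,0]], xyz=[[-0.1,0,2],[-0.1,0,5],[-0.1,0,8],[-0.1,0,10],[-0.1,0,11],[-0.1,0,11.3],[-0.1,0,11.3],[-0.1,0,11.3]], jaw=[0,0,0,0,0,0,0,0])

```text
time_s: 3.15
eef_pos: [0.6113, -0.0031, 0.2184]
eef_rot: [0.001, 0.13, 0.992, -0.0]
wrist_force: [-0.4, 0.2, -0.1]
opening: -0.001
grasp_force: 0.0
```

```bash
python3 - <<'E'
from h import *
F=[]
for i in range(6):
    F.append(ctrl.get_obs()["wrist_force"]);ctrl.camera("side")
print(np.array(F).round(2).tolist(),np.mean(F,0));go([.6113,-.0045,.2])
E
```

```text
[[-0.4, 0.2, -0.13], [0.1, -0.4, -0.0], [0.18, -0.12, -0.59], [-0.04, -0.21, 0.13], [-0.17, -0.3, -0.26], [0.23, -0.31, -0.09]] [-0.0192938  -0.18946301 -0.15732665]
tcp [ 0.6108 -0.003   0.2175] yaw_y 75.11 tilt [ 4.e-04 -1.e-04 -1.e+00] shift cm [-0.08 -0.13  1.75] wz None
```

>>> send_rows(dr=[[0,0,0],[0,0,0],[0,0,0],[0,0,0],[0,0,0],[0,0,0],[0,0,0],[0,0,0]], xyz=[[0,-0.1,0.3],[0,-0.1,0.6],[0,-0.1,0.8],[0,-0.1,1.0],[0,-0.1,1.2],[0,-0.1,1.4],[0,-0.1,1.6],[0,-0.1,1.6]], jaw=[0,0,0,0,0,0,0,0])

```text
time_s: 4.45
eef_pos: [0.6105, -0.0039, 0.2012]
eef_rot: [-0.0, 0.13, 0.992, -0.0]
wrist_force: [-1.6, 0.3, 2.7]
opening: 0.002
grasp_force: 1.5
```

```bash
cat >> h.py <<'E'
def avg(n=10):
    F=[];P=[]
    for i in range(n):
        o=ctrl.get_obs();F.append(o["wrist_force"]);P.append(o["eef_pos"]);im=ctrl.camera("wrist")
    print("F",np.mean(F,0).round(2),"sd",np.std(F,0).round(2),"P",np.mean(P,0).round(4),"t",o["time_s"]);return im
E
python3 - <<'E'
from h import *
avg()
E
```

```text
F [-1.56 -0.08  2.98] sd [0.49 0.46 0.39] P [ 0.6105 -0.004   0.2013] t 4.9
```

>>> send_rows(dr=[[0,0,0],[0,0,0],[0,0,0],[0,0,0],[0,0,0],[0,0,0],[0,0,0],[0,0,0]], xyz=[[0,0,0.1],[0,0,0.2],[0,0,0.3],[0,0,0.3],[0,0,0.3],[0,0,0.3],[0,0,0.3],[0,0,0.3]], jaw=[0,0,0,0,0,0,0,0])

```text
time_s: 5.95
eef_pos: [0.6105, -0.0039, 0.1983]
eef_rot: [-0.0, 0.13, 0.992, -0.0]
wrist_force: [-2.4, 0.0, 3.1]
opening: 0.002
grasp_force: 1.8
```

```bash
python3 - <<'E'
from h import *
im=avg(16);cv2.imwrite("pics/w2.png",im[:,:,::-1])
E
```

```text
F [-1.83 -0.14  3.64] sd [0.53 0.61 0.47] P [ 0.6105 -0.0039  0.1983] t 6.7
```

>>> send_rows(dr=[[0,0,0],[0,0,0],[0,0,0],[0,0,0],[0,0,0],[0,0,0],[0,0,0],[0,0,0]], xyz=[[0,0,-2],[0,0,-5],[0,0,-8],[1,1.3,-8],[4,5.3,-8],[7.5,9.9,-8],[11,14.6,-7],[14.5,19.2,-5]], jaw=[0,0,0,50,80,80,80,80])

```text
time_s: 7.75
eef_pos: [0.5186, 0.2211, 0.2485]
eef_rot: [0.001, 0.129, 0.992, 0.0]
wrist_force: [1.7, 0.9, -0.2]
opening: 0.803
grasp_force: 0.0
```

>>> send_rows(dr=[[0,0,0],[0,0,0],[0,0,0],[0,0,0],[0,0,0],[0,0,0],[0,0,0],[0,0,0]], xyz=[[3,4,2],[5,6.6,4],[5.4,7.15,5],[5.4,7.15,5.5],[5.4,7.15,5.5],[5.4,7.15,5.5],[5.4,7.15,5.5],[5.4,7.15,5.5]], jaw=[80,80,80,80,80,80,80,80])

```text
time_s: 8.75
eef_pos: [0.4862, 0.3015, 0.1937]
eef_rot: [0.0, 0.13, 0.992, 0.0]
wrist_force: [0.2, -0.5, 0.0]
opening: 0.805
grasp_force: 0.0
```

```bash
python3 - <<'E'
from h import *
import pickle
go([.4865,.302,.03],-15);c=ctrl.calibration("wrist");im=ctrl.camera("wrist");cv2.imwrite("pics/w3.png",im[:,:,::-1]);pickle.dump(c,open("c3.pkl","wb"))
print(proj("wrist",[.4865,.302,.05],c),ctrl.get_obs()["q"].round(3))
E
```

```text
tcp [0.4862 0.3015 0.1937] yaw_y 75.08 tilt [ 6.e-04  2.e-04 -1.e+00] shift cm [-1.000e-02  5.000e-02  1.637e+01] wz 15.01260540177507
(np.float64(325.5698945142208), np.float64(188.90431202579316)) [ 0.348  0.23   1.668 -0.     1.243 -0.963]
```

View pics/w3.png

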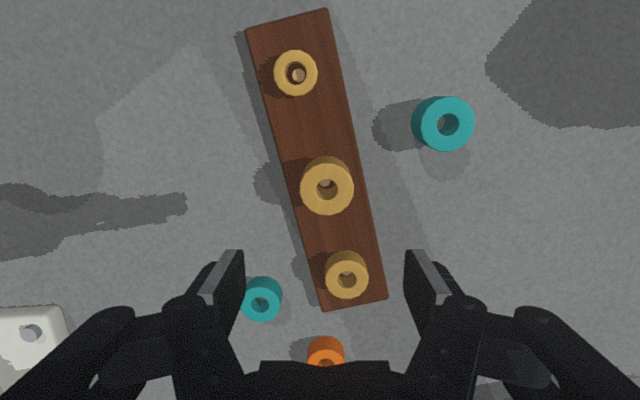

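The wrist picture shows w400's top circle centred at about (326,188), against a predicted (326,189). It is the tallest gold ring and sits in the middle. I'll go down and pinch once, turn 90° and pinch again, which centres it both ways.

>>> send_rows(dr=[[0,0,0],[0,0,0],[0,0,0],[0,0,0],[0,0,0],[0,0,0],[0,0,0],[0,0,0]], xyz=[[0,0.05,2],[0,0.05,6],[0,0.05,10],[0,0.05,13],[0,0.05,14.8],[0,0.05,15.2],[0,0.05,15.2],[0,0.05,15.2]], jaw=[80,80,80,80,80,80,80,60])

```text
time_s: 9.8
eef_pos: [0.487, 0.3027, 0.0427]
eef_rot: [0.001, 0.129, 0.992, 0.001]
wrist_force: [0.0, 0.8, 0.2]
opening: 0.614
grasp_force: 0.0
```

>>> send_rows(dr=[[0,0,0],[0,0,0],[0,0,0],[0,0,0],[0,0,0],[0,0,0],[0,0,0],[0,0,0]], xyz=[[0,0,0],[0,0,0],[0,0,0],[0,0,0],[0,0,0],[0,0,0],[0,0,0],[0,0,0]], jaw=[50,45,40,40,60,75,80,80])

```text
time_s: 10.8
eef_pos: [0.4859, 0.3023, 0.0412]
eef_rot: [-0.0, 0.13, 0.992, -0.0]
wrist_force: [-0.6, 0.3, -0.6]
opening: 0.8
grasp_force: 0.0
```

>>> send_rows(dr=[[0,0,1.7],[0,0,3.4],[0,0,5.1],[0,0,6.8],[0,0,8.5],[0,0,10.2],[0,0,11.9],[0,0,13.6]], xyz=[[0,0,0],[0,0,0],[0,0,0],[0,0,0],[0,0,0],[0,0,0],[0,0,0],[0,0,0]], jaw=[80,80,80,80,80,80,80,80])

```text
time_s: 11.8
eef_pos: [0.4859, 0.3023, 0.0412]
eef_rot: [-0.0, 0.748, 0.664, -0.0]
wrist_force: [-0.3, 0.2, -0.5]
opening: 0.802
grasp_force: 0.0
```

>>> send_rows(dr=[[0,0,1.4],[0,0,1.4],[0,0,1.4],[0,0,1.4],[0,0,1.4],[0,0,1.4],[0,0,1.4],[0,0,1.4]], xyz=[[0,0,0],[0,0,0],[0,0,0],[0,0,0],[0,0,0],[0,0,0],[0,0,0],[0,0,0]], jaw=[80,80,60,40,30,20,20,20])

```text
time_s: 12.8
eef_pos: [0.4862, 0.3024, 0.0416]
eef_rot: [0.0, 0.793, 0.61, 0.0]
wrist_force: [-1.2, 0.2, 5.5]
opening: 0.494
grasp_force: 61.9
```

```bash
python3 - <<'E'
from h import *
go([.6113,-.0045,.25],-15);print(ctrl.get_obs())
E
```

```text
tcp [0.4862 0.3024 0.0416] yaw_y -14.86 tilt [ 5.e-04  2.e-04 -1.e+00] shift cm [-26.45  19.98 -20.83] wz 0.022865816579124676
{'time_s': 12.8, 'q': array([ 3.49287166e-01,  4.47281047e-01,  1.73924066e+00, -4.01449526e-05,
        9.54540479e-01,  6.08715183e-01]), 'dq': array([-0.00120033, -0.00030552,  0.00020905, -0.00121813, -0.00040404,
       -0.00261829]), 'joint_efforts': array([ -0.17000958, -46.65113211, -25.74902058,   0.05181073,
        -0.37877128,   0.07304896]), 'eef_pos': array([0.4861763 , 0.30243535, 0.0416445 ]), 'eef_rot': array([9.56208592e-05, 7.92623884e-01, 6.09710839e-01, 2.47937603e-04]), 'wrist_force': array([-1.15381357,  0.15918365,  5.47573553]), 'torque': array([-0.0795683 ,  0.19812492,  0.03538132]), 'grasp_force': 61.932987961918116, 'opening': 0.49411553097954064}
```

>>> send_rows(dr=[[0,0,0],[0,0,0],[0,0,0],[0,0,0],[0,0,0],[0,0,0],[0,0,0],[0,0,0]], xyz=[[0,0,-1],[0,0,-4],[0,0,-8],[-1,0.8,-12],[-4,3,-15.5],[-7.5,5.7,-18.5],[-11,8.4,-20],[-15,11.4,-20.5]], jaw=[20,20,20,20,20,20,20,20])

```text
time_s: 13.8
eef_pos: [0.5579, 0.1271, 0.2474]
eef_rot: [0.0, 0.792, 0.61, 0.001]
wrist_force: [0.0, 0.7, -4.0]
opening: 0.492
grasp_force: 61.9
```

>>> send_rows(dr=[[0,0,0],[0,0,0],[0,0,0],[0,0,0],[0,0,0],[0,0,0],[0,0,0],[0,0,0]], xyz=[[-3.5,2.6,0],[-6.5,4.9,0],[-9,6.8,0],[-10.5,7.9,0],[-11.4,8.6,0],[-11.4,8.6,0],[-11.4,8.6,0],[-11.4,8.6,0]], jaw=[20,20,20,20,20,20,20,20])

```text
time_s: 14.8
eef_pos: [0.6112, -0.0032, 0.2463]
eef_rot: [-0.0, 0.792, 0.61, 0.0]
wrist_force: [-0.1, 0.1, -3.9]
opening: 0.49
grasp_force: 61.8
```

```bash
python3 - <<'E'
from h import *
import pickle
c=ctrl.calibration("wrist");im=avg(8);cv2.imwrite("pics/w4.png",im[:,:,::-1]);pickle.dump(c,open("c4.pkl","wb"))
go([.6113,-.0045,.2]);print(ctrl.get_obs()["opening"])
s=ctrl.camera("side");a=cv2.resize(s[150:260,260:380,::-1],None,fx=3.3,fy=3.3,interpolation=cv2.INTER_CUBIC)
b=im[100:400,120:520,::-1]
m=np.zeros((600,800,3),np.uint8);m[:a.shape[0],:a.shape[1]]=a;m[:300,400:]=b;cv2.imwrite("pics/m4.png",m)
E
```

```text
F [-0.07 -0.09 -3.91] sd [0.37 0.35 0.59] P [ 0.6113 -0.0037  0.2464] t 15.15
tcp [ 0.6114 -0.0041  0.2463] yaw_y -14.88 tilt [ 0.  0. -1.] shift cm [-0.04 -0.    4.63] wz None
0.4878729083805714
```

View pics/m4.png

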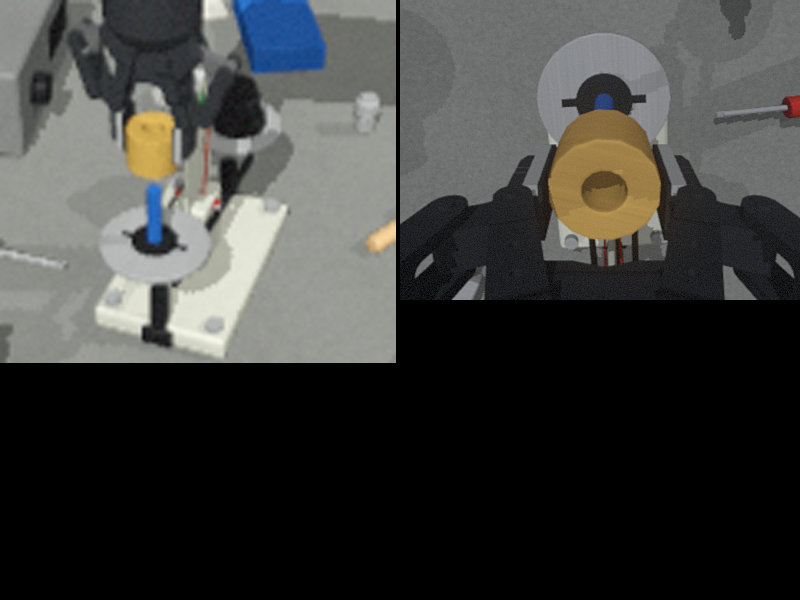

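```bash
python3 - <<'E'
from h import *
import pickle
P=np.array([.6113,-.0038])
for n,k in(("w1","c1"),("w4","c4")):
    c=pickle.load(open(k+".pkl","rb"));im=cv2.imread(f"pics/{n}.png").astype(int);b,g,r=im[...,0],im[...,1],im[...,2]
    m=((b>r+40)&(b>g+25));m[:,:280]=0;m[:,380:]=0;m[230:]=0
    ys,xs=np.nonzero(m);print(n,ys.min(),ys.max())
    for y in range(ys.min()+2,ys.max()+1,3):print(y,(xs[ys==y].min()+xs[ys==y].max())/2,end="; ")
    print([np.round(proj("wrist",[.6113,-.0045,z],c),1).tolist() for z in(.191,.165,.136)])
m=((r>b+40)&(r>110)&(np.indices(r.shape)[0]>200)).astype(np.uint8);m[:,:260]=0;m[:,390:]=0
ys,xs=np.nonzero(m);print("ring",xs.min(),xs.max(),ys.min(),ys.max())
a=np.linspace(0,6.28,200);Q=np.array([proj("wrist",[P[0]+.022*np.cos(t),P[1]+.022*np.sin(t),.2464+.008],c) for t in a])
print("pred top",Q.min(0),Q.max(0))
E
```

```text
w1 170 200
172 326.0; 175 326.0; 178 325.5; 181 326.0; 184 326.0; 187 326.0; 190 326.0; 193 326.0; 196 325.5; 199 326.0; [[326.0, 191.9], [325.8, 183.8], [325.7, 176.3]]
w4 193 209
195 323.5; 198 323.5; 201 323.5; 204 323.5; 207 323.0; [[323.7, 231.8], [323.8, 216.2], [323.8, 202.4]]
ring 268 380 210 362
pred top [264.37444668 239.29056   ] [381.75901707 342.95987406]
```

>>> send_rows(dr=[[0,0,0],[0,0,0],[0,0,0],[0,0,0],[0,0,0],[0,0,0],[0,0,0],[0,0,0]], xyz=[[-0.07,0,0.6],[-0.07,0,1.5],[-0.07,0,2.2],[-0.07,0,2.5],[-0.07,0,2.8],[-0.07,0,3.0],[-0.07,0,3.2],[-0.07,0,3.2]], jaw=[20,20,20,20,20,20,20,20])

```text
time_s: 16.25
eef_pos: [0.6112, -0.0048, 0.2142]
eef_rot: [-0.0, 0.793, 0.61, -0.0]
wrist_force: [-1.0, -0.2, -4.4]
opening: 0.486
grasp_force: 61.8
```

```bash
python3 - <<'E'
from h import *
avg(5)
E
```

```text
F [ 0.27 -0.09 -4.04] sd [0.71 0.42 0.52] P [ 0.6113 -0.0049  0.2144] t 16.45
```

>>> send_rows(dr=[[0,0,0],[0,0,0],[0,0,0],[0,0,0],[0,0,0],[0,0,0],[0,0,0],[0,0,0]], xyz=[[0.04,0,0.4],[0.04,0,1.0],[0.04,0,1.7],[0.04,0,2.5],[0.04,0,3.2],[0.04,0,3.9],[0.04,0,4.4],[0.04,0,4.6]], jaw=[20,20,20,20,20,20,20,20])

```text
time_s: 17.5
eef_pos: [0.6112, -0.0045, 0.1678]
eef_rot: [-0.0, 0.793, 0.61, -0.0]
wrist_force: [-0.3, 0.4, -3.2]
opening: 0.491
grasp_force: 61.8
```

```bash
python3 - <<'E'
from h import *
avg(4)
E
```

```text
F [-0.   -0.06 -3.39] sd [0.32 0.44 0.13] P [ 0.6113 -0.0045  0.168 ] t 17.65
```

>>> send_rows(dr=[[0,0,0],[0,0,0],[0,0,0],[0,0,0],[0,0,0],[0,0,0],[0,0,0],[0,0,0]], xyz=[[0,0,0.1],[0,0,0.3],[0,0,0.5],[0,0,0.7],[0,0,0.9],[0,0,1.1],[0,0,1.2],[0,0,1.2]], jaw=[20,20,20,20,20,20,20,20])

```text
time_s: 18.7
eef_pos: [0.6114, -0.0045, 0.1563]
eef_rot: [0.0, 0.793, 0.61, 0.0]
wrist_force: [-0.6, 1.1, -1.1]
opening: 0.486
grasp_force: 62.0
```

```bash
python3 - <<'E'
from h import *
avg(6)
E
```

```text
F [-0.92  0.43 -0.99] sd [0.68 0.37 0.53] P [ 0.6114 -0.0045  0.1563] t 18.95
```

>>> send_rows(dr=[[0,0,0],[0,0,0],[0,0,0],[0,0,0],[0,0,0],[0,0,0],[0,0,0],[0,0,0]], xyz=[[0,0,0.1],[0,0,0.2],[0,0,0.3],[0,0,0.4],[0,0,0.4],[0,0,0.4],[0,0,0.4],[0,0,0.4]], jaw=[20,20,20,20,20,20,20,20])

```text
time_s: 20.0
eef_pos: [0.6114, -0.0045, 0.1523]
eef_rot: [0.0, 0.793, 0.61, 0.0]
wrist_force: [-0.4, -0.4, -1.2]
opening: 0.487
grasp_force: 62.1
```

```bash
python3 - <<'E'
from h import *
avg(6)
E
```

```text
F [-0.68 -0.   -0.2 ] sd [0.54 0.36 0.54] P [ 0.6114 -0.0045  0.1523] t 20.25
```

>>> send_rows(dr=[[0,0,0],[0,0,0],[0,0,0],[0,0,0],[0,0,0],[0,0,0],[0,0,0],[0,0,0]], xyz=[[0,0,0],[0,0,0],[0,0,0],[0,0,0],[0,0,0],[0,0,0],[0,0,0],[0,0,0]], jaw=[50,51,52,54,56,58,62,66])

```text
time_s: 21.3
eef_pos: [0.6114, -0.0045, 0.1523]
eef_rot: [0.0, 0.793, 0.61, 0.0]
wrist_force: [-0.1, 0.7, -0.4]
opening: 0.662
grasp_force: 0.0
```

>>> send_rows(dr=[[0,0,0],[0,0,0],[0,0,0],[0,0,0],[0,0,0],[0,0,0],[0,0,0],[0,0,0]], xyz=[[0,0,-0.5],[0,0,-2],[0,0,-4],[0,0,-7],[0,0,-10],[0,0,-13],[0,0,-15],[0,0,-15]], jaw=[70,70,70,70,70,70,70,70])

```text
time_s: 22.3
eef_pos: [0.6123, -0.0046, 0.305]
eef_rot: [0.002, 0.793, 0.61, 0.001]
wrist_force: [-1.1, 0.1, -0.3]
opening: 0.698
grasp_force: 0.0
```

>>> send_rows(dr=[[0,0,0],[0,0,0],[0,0,0],[0,0,0],[0,0,0],[0,0,0],[0,0,0],[0,0,0]], xyz=[[2,0,0],[4,0,0],[7,0,0],[9,0,0],[10,0,0],[10,0,0],[10,0,0],[10,0,0]], jaw=[70,70,70,70,70,70,70,70])

```text
time_s: 23.3
eef_pos: [0.637, 0.0913, 0.3024]
eef_rot: [0.0, 0.793, 0.609, -0.0]
wrist_force: [-0.2, -0.1, 0.4]
opening: 0.7
grasp_force: 0.0
```

```bash
python3 - <<'E'
from h import *
print(ctrl.get_obs()["time_s"],tool()[0])
s=ctrl.camera("side")[:,:,::-1];t=ctrl.camera("top")[:,:,::-1];w=ctrl.camera("wrist")[:,:,::-1]
f=lambda im,x,y,w,h,k:cv2.resize(im[y:y+h,x:x+w],None,fx=k,fy=k,interpolation=cv2.INTER_CUBIC)
m=np.zeros((600,800,3),np.uint8)
a=f(s,285,165,70,100,5.9);b=f(t,280,165,120,75,3.2);c=f(w,0,0,640,400,.6)
m[:a.shape[0],:a.shape[1]]=a;m[:240,415:799]=b;m[250:490,415:799]=c
cv2.imwrite("pics/m5.png",m);cv2.imwrite("pics/w5.png",w)
E
```

```text
23.3 [0.63701623 0.0913375  0.30238327]
```

View pics/m5.png

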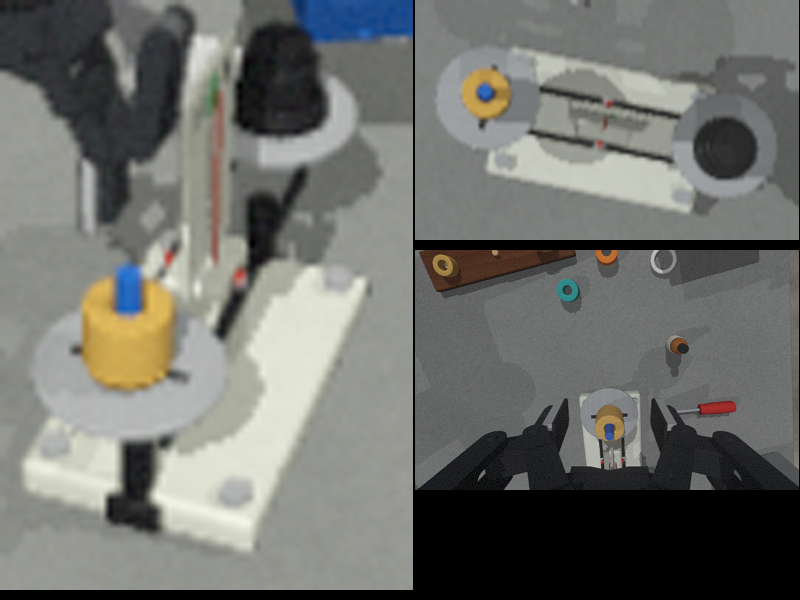

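The ring is seated round the stem and the pointer looks upright. I'll look at the dial face from the robot side to check.

>>> send_rows(dr=[[0,0,-1.7],[0,0,-3.4],[0,0,-5.1],[0,0,-6.8],[0,0,-8.5],[0,0,-10.2],[0,0,-11.9],[0,0,-13.6]], xyz=[[-1,-0.5,-1],[-3,-1.5,-2],[-6,-3,-3],[-9,-4.6,-3],[-12,-6.2,-3],[-15,-7.7,-3],[-17,-8.8,-3],[-18,-9.3,-3]], jaw=[70,70,70,70,70,70,70,70])

```text
time_s: 24.45
eef_pos: [0.5001, -0.059, 0.3326]
eef_rot: [0.0, 0.2, 0.98, -0.0]
wrist_force: [-0.1, -0.1, 0.5]
opening: 0.704
grasp_force: 0.0
```

```bash
python3 - <<'E'
from h import *
ctrl.camera("wrist");w=ctrl.camera("wrist")[:,:,::-1];c=ctrl.calibration("wrist")
u,v=map(int,proj("wrist",[.587,-.11,.2],c));print(u,v,ctrl.get_obs()["time_s"])
x0=min(max(u-100,0),440);y0=min(max(v-75,0),250)
cv2.imwrite("pics/d6.png",cv2.resize(w[y0:y0+150,x0:x0+200],None,fx=4,fy=4,interpolation=cv2.INTER_CUBIC))
E
```

```text
309 306 24.55
```

View pics/d6.png

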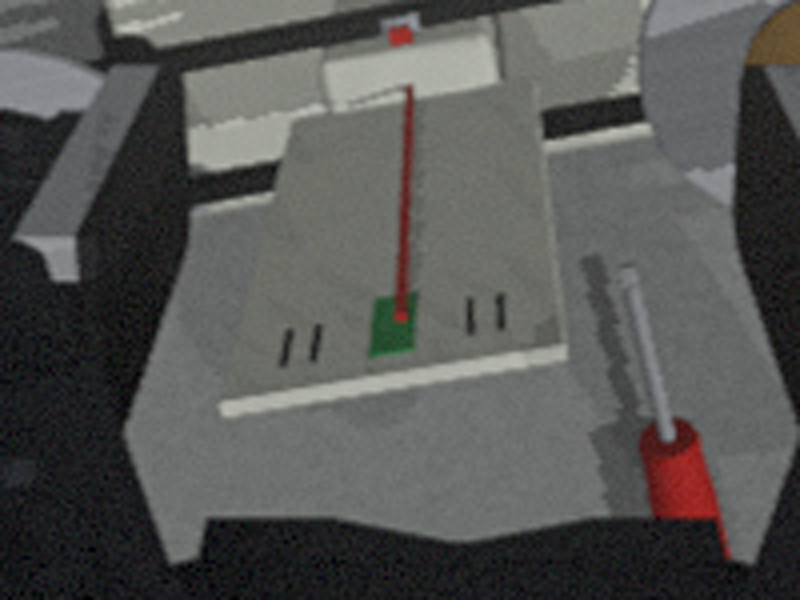

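The pointer tip at (402,317) lies inside the green patch, which spans about 373–416 in columns. The beam is level and the gripper is clear, so I'll hand in.

```bash
python3 -c "
from bench import ctrl
print(ctrl.hand_in())"
```

```text
the job is handed in; nothing more can be done
None
```

I seated the 400 g ring on the blue stem, which levelled the beam with the red pointer in the green band, and handed the job in at about 25 s. The hand-in gave no verdict.

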